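# Hang the drilling template on the fixture's two pins

## Task

Hang the drilling template with the orange grip on the blue drilling fixture: line both of its big holes up with the two upright pins and lower it until it lies flat on the collars of both pins, either way round, then let go. Do not let it fall onto the pins, and leave the other template (green grip, holes too close together for these pins) where it lies.

Things in the scene. Friction and masses are not known exactly. Their poses are not given: they have to be found in the camera images.
- template_grip (a point): Centre of the orange upright grip block, 30 mm long (x), 20 mm thick (y), 50 mm high (z), in the middle of the right template's steel plate, which lies flat on the bench at the start. This point is 33 mm above the plate's underside, 25 mm above its top, 25 mm below the grip's top. Grasp across the 20 mm. The plate's two holes lie 45 mm either side of this point along x.
- template: The same template, 0.25 to 0.5 kg: a plate 138 mm long (x), 50 mm wide (y), 8 mm thick, with two through holes of 28 mm diameter, 90 mm apart on its long axis. Origin: middle of the plate's underside, 33 mm below the grip's centre. z is up.
- spare_grip (a point): Centre of the green grip block of the other template: same plate and grip, but its two 28 mm holes are only 62 mm apart, so it does not fit. It is to stay where it lies.
- pin_seat (a point): Midway between the fixture's two pins, level with their collar tops, 32 mm above the bench; the hung plate's underside comes to lie here. The fixture does not move: blue bed 140 (x) x 60 x 22 mm, steel pins 45 mm either side of this point along x. Each pin stands on a 36 mm collar, is 16 mm thick for 13 mm, then tapers to a 6 mm tip 40 mm above the collar. z is up.

How it is judged:
At the end, for the whole second after the job is handed in: The orange-gripped template hangs over both pins, at rest and released: its middle within 12 mm of the middle between the pins, its long axis within 12 degrees of the line of the pins (either way round), its underside within 6 mm of the collar tops and level within 5 degrees (horizontal distance between template_grip and pin_seat below 0.012 m and angle between the x axis of template_grip and the x axis of pin_seat, either way round below 0.21 rad and z of template in the frame of pin_seat between -0.006 and 0.006 m and angle between template_grip's own z axis and vertical below 0.09 rad and linear speed of template below 0.02 m/s); the robot touches nothing.
It fails at once if the green-gripped template is moved by more than 40 mm (distance of spare_grip from where it was at the start of the episode above 0.04 m).
It fails at once if the orange-gripped template falls: faster than 0.7 m/s while out of the fingers (linear speed of template above 0.7 m/s and contact force between the fingers and template below 0.1 N).
It also fails if it takes over 38 s, if anything falls off the work surface, if the arm or the gripper's body presses on something with over 40 N, if the wrist force passes 120 N, or if a joint passes its speed limit or range.

## Robot

A 6-joint arm with a two-finger parallel gripper is mounted at the origin on the work surface; the furniture and walls round the work are solid. World frame = base frame: x ahead of the robot, y to its left, z up, the work surface at z = 0. Lengths are in m, angles in rad, forces in N, time in s.
With the tool pointing down it reaches from about 0.325 to 0.775 m from the base axis. Payload 9.3 kg.
Tool frame: the origin (TCP) lies where the fingers leave the gripper's body, on its centre line; the fingertips stand 73 mm ahead of it and the grasp point (between the pads) lies 54 mm ahead of it (tcp_to_tips is the y of the fingertips in the tool frame, in m); y points along the fingers, z is the direction in which the jaws open and shut, and the axes are right-handed (so a half turn about y gives the same grasp; the last joint's range is limited). The gripper opens to 85 mm and grips with 20 to 120 N. Pads are 22 mm wide; open, the fingers measure 114 mm over their backs; the gripper's body (76 mm by 85 mm) begins 54 mm behind the grasp point. The pads swing forward as they close: fully open they stand 13 mm farther back than shut.
Start: joints at [-1.291, 0.259, 0.021, 1.334, 0, 1.418], TCP at [0.231, -0.499, 0.304] pointing down, gripper open.
Joint ranges: [-3.04, 3.04], [-0.91, 1.82], [-1.04, 1.36], [-1.92, 1.95], [-1.52, 1.45], [-3.14, 3.14]. Speed limits (rad/s): [2.22, 2.22, 2.79, 3.14, 3.14, 3.14].

## Interface

Orientations are given as a 3x3 rotation matrix whose columns are the frame's x, y, z axes.
In Python, from plant import * gives the robot as it stands. The module is installed in compiled form; this text tells all that it offers.
- The arm moves only by the tool servo_tool, never from a script. Its argument "plan" is text: rows parted by semicolons, each of 5 numbers parted by spaces: the shift along the tool's x, y, z in m, then the turn about the tool's y in degrees, then the finger opening in m, from 0 to 0.0854. A call has exactly 10 rows; each row shifts and turns the commanded pose from where the row before left it, along the tool's axes as they then stand; what a row does not reach is not made up. A row lasts 1/10 s, in which the tool goes at most 50 mm and 8.59 degrees, less where a joint would pass 70% of its speed; a pose out of reach is approached as far as the arm can. A call is refused whole if a number of a shift passes 0.05 or a number of a turn 8.59, either way. A call with a gripper value outside its range is refused whole. The fingers move at their own pace and stop on an object; "force" is the grip in N (left out, the last holds). Time passes only in rows, so rows that do not move let the fingers close, or fill a call up. It gives the time, the measured TCP pose, the force and the opening at its end, in the units of the state.
- read_state(): the state, without advancing time (a new reading comes with each control period).
- camera(name): name is "side" or "top"; returns a dict with "img" (480x640x3 uint8, red, green, blue), "z_map" (480x640 float32, m along the optical axis (not along the pixel's ray), 0 where there is no reading), "fx", "fy", "cx", "cy" (pixels), "k1" (the pictures are not rectified: a ray, as slopes to the right and down, at radius r is drawn at 1 + k1 r^2 times it, then the intrinsics apply), "rvec" (rotation vector, rad) and "tvec" (3), from world to camera coordinates, as OpenCV has them. Camera axes: x right, y down, z forward; pixel columns grow to the right and rows downward; lengths in m; the calibration is good to about 2 mm. A picture is of the moment at which its call begins.
- sign_off(): hands the job in, once; it reports no verdict.
Trained networks look in the newest picture that a camera, given by its name, has taken for a name from the list of things; names that differ only in an ending like _2 or _b are one class to them, and where a whole thing is asked for, a point or a joint stands for the part that bears it (a point fixed in the world has none). Each returns a list of dicts, best first, with "p" (0 to 1); they miss things now and then, are a little off and sometimes report something else, mostly with a low value. They report only what shows in the picture. A call takes as long as a camera call.
- find_in(label, camera): "pixel" ([column, row] in pixels, amid what is visible of it).
- trace(label, camera): "pixels" (480x640 bool, what is visible of it) and "pixel" ([column, row] in pixels, amid what is visible of it).
- tip_of(label, camera): "pixel" ([column, row] in pixels: a listed point, or the origin of a listed thing).
The state is a dict: "time_s": time; "joint_positions": joint angles; "qvel": joint speeds; "joint_torque": joint torques, N m; "tool_pos": TCP position; "ee_rot": TCP orientation; "ft_force": force on the tool from outside, world axes, zero at the start; "moment": the same for the moment, N m; "gripper_width": finger opening in m.
Only numpy, scipy, OpenCV 4.12 (cv2) and the standard library are available. Lean on these libraries where they do the work, as an engineer would, in place of code of your own. Each camera call takes 0.05 s, during which the arm holds its last target.

## Working session

There is one attempt and no reset: what is moved stays moved. The work goes in short steps, Python scripts to look and compute and a tool call to move; the robot and the scene stay as the last step left them, time stands still between calls to the robot, and variables do not carry over. Pictures are saved under pics/ and viewed, and the job is handed in when it is done.

Besides the shell and the picture viewer there is one more tool, called after "Emit:" in YAML: its name, and indented under it one key for each argument. servo_tool: Moves the arm, as the interface text tells. Its arguments: {"type":"object","properties":{"plan":{"type":"string"},"force":{"type":"number"}},"required":["plan"]}

```bash
mkdir -p pics
cat > h.py <<'E'
from plant import *
import numpy as np, cv2
def shot(n,f=None):
    c=camera(n)
    if f: cv2.imwrite(f,c["img"][:,:,::-1])
    return c
def ray(c,px):
    u=(px[0]-c["cx"])/c["fx"]; v=(px[1]-c["cy"])/c["fy"]
    a,b=u,v
    for _ in range(20):
        s=1+c["k1"]*(a*a+b*b); a,b=u/s,v/s
    R=cv2.Rodrigues(np.array(c["rvec"],float))[0]; t=np.array(c["tvec"],float).ravel()
    return R,t,np.array([a,b,1.])
def at_z(c,px,z):
    R,t,d=ray(c,px); o=-R.T@t; w=R.T@d
    return o+w*(z-o[2])/w[2]
def depth(c,px):
    R,t,d=ray(c,px); z=c["z_map"][int(round(px[1])),int(round(px[0]))]
    return R.T@(d*z-t)
def proj(c,p):
    R=cv2.Rodrigues(np.array(c["rvec"],float))[0]; q=R@np.array(p)+np.array(c["tvec"]).ravel()
    a,b=q[:2]/q[2]; s=1+c["k1"]*(a*a+b*b)
    return np.array([c["fx"]*a*s+c["cx"],c["fy"]*b*s+c["cy"]])
def cloud(c):
    R=cv2.Rodrigues(np.array(c["rvec"],float))[0]; t=np.array(c["tvec"],float).ravel()
    K=np.array([[c["fx"],0,c["cx"]],[0,c["fy"],c["cy"]],[0,0,1.]])
    H,W=c["z_map"].shape
    vv,uu=np.mgrid[0:H,0:W]
    u=(uu-c["cx"])/c["fx"]; v=(vv-c["cy"])/c["fy"]; a,b=u.copy(),v.copy()
    for _ in range(20):
        s=1+c["k1"]*(a*a+b*b); a,b=u/s,v/s
    P=np.stack([a,b,np.ones_like(a)],-1)*c["z_map"][...,None]
    return (P-t)@R
E
python3 - <<'E'
from h import *
np.set_printoptions(precision=4,suppress=True)
for n in("top","side"):
    c=shot(n,f"pics/{n}0.png"); print(n,[c[k] for k in("fx","cx","cy","k1")],"cam at",-cv2.Rodrigues(np.array(c["rvec"]))[0].T@np.array(c["tvec"]).ravel())
    for l in("template_grip","spare_grip","pin_seat"):
        for d in tip_of(l,n)[:3]:
            z={"template_grip":.033,"spare_grip":.033,"pin_seat":.032}[l]
            print(n,l,d["p"],np.array(d["pixel"]),at_z(c,d["pixel"],z),depth(c,d["pixel"]))
s=read_state();print(s["time_s"],s["tool_pos"],s["ee_rot"],s["gripper_width"],s["ft_force"])
E
```

```text
top [573.0699686264605, 324.2426563340754, 229.74746961093615, -0.1262527789596473] cam at [0.3407 0.0544 1.2184]
top template_grip 0.66 [455.3 252.4] [ 0.3877 -0.2214  0.033 ] [ 0.3867 -0.2157  0.0577]
top spare_grip 0.97 [197.5 230.9] [0.4343 0.316  0.033 ] [0.4321 0.3099 0.061 ]
side [546.515191657974, 316.06168403236387, 235.22641156363764, -0.07445201063346474] cam at [0.183  0.8531 0.7319]
side template_grip 0.86 [364.4 181.3] [ 0.3832 -0.2258  0.033 ] [ 0.3784 -0.1995  0.05  ]
side spare_grip 0.88 [258.5 349.8] [0.4318 0.3234 0.033 ] [0.4286 0.3302 0.042 ]
side pin_seat 0.58 [317.6 203.9] [ 0.4614 -0.1032  0.032 ] [ 0.4637 -0.1111  0.0262]
0.4 [ 0.2307 -0.4993  0.3038] [[-0.9078 -0.0001  0.4194]
 [-0.4194  0.0002 -0.9078]
 [-0.     -1.     -0.0002]] 0.08501685571442062 [ 0.5888 -0.7876 -0.957 ]
```

View pics/top0.png

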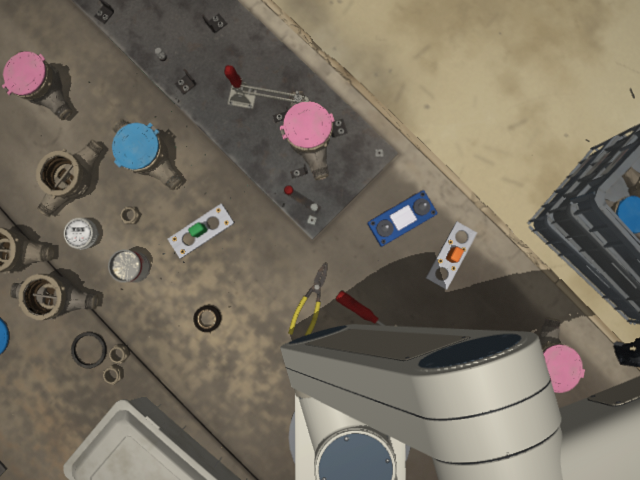

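View pics/side0.png

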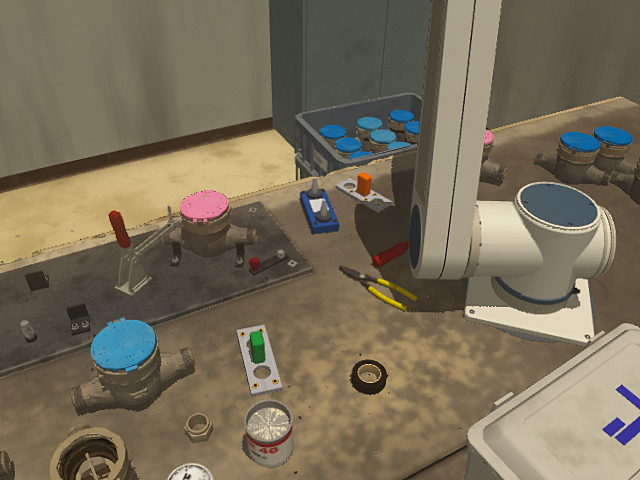

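The top view shows the blue fixture at about (403,218), the orange-gripped template at (455,255) and the green spare at (197,231). I'll measure their centres and axes more precisely.

Run:
```python
from h import *
np.set_printoptions(precision=4,suppress=True)
for n in("top","side"):
    c=shot(n); im=c["img"]; hsv=cv2.cvtColor(im,cv2.COLOR_RGB2HSV); P=cloud(c)
    x,y,z=P[...,0],P[...,1],P[...,2]
    def rep(name,m,zz=None):
        ys,xs=np.nonzero(m)
        if len(xs)<5: print(n,name,len(xs));return
        pts=np.array([at_z(c,(a,b),zz)[:2] for a,b in zip(xs,ys)]) if zz is not None else P[m][:,:2]
        r=cv2.minAreaRect(pts.astype(np.float32)*1000)
        w=np.cov(pts.T); e=np.linalg.eigh(w)[1][:,1]
        print(n,name,len(xs),"mean",pts.mean(0),"rect",np.round(r[0],1),np.round(r[1],1),round(r[2],1),"pca deg",np.degrees(np.arctan2(e[1],e[0]))%180,"zmed",np.median(P[m][:,2]))
    near=lambda cx,cy,r:(np.hypot(x-cx,y-cy)<r)
    f=near(.46,-.11,.1); 
    blue=f&(hsv[...,0]>100)&(hsv[...,0]<125)&(hsv[...,1]>130)
    rep("blue all",blue,.022); rep("blue top",blue&(abs(z-.022)<.005),.022)
    t=near(.387,-.22,.09)
    o=near(.387,-.22,.05)&(hsv[...,0]<20)&(hsv[...,1]>160)&(hsv[...,2]>120)&(z>.012)
    rep("orange top",o&(abs(z-.058)<.006),.058); rep("orange all",o)
    for l in("template","template_grip"):
        for d in trace(l,n)[:2]:
            m=d["pixels"]; print(l,d["p"],d["pixel"]); 
            rep(l+" trace plate",m&t&(z<.016),.008)
    rep("plate by z",t&(z>.005)&(z<.012)&(hsv[...,1]<60)&(hsv[...,2]>110),.008)
    if n=="top":
        for nm,m in(("pins>.05",f&(z>.045)),("collar",f&(abs(z-.032)<.005))):rep(nm,m)
        k=im[170:310,350:500];cv2.imwrite("pics/crop1.png",cv2.resize(k[:,:,::-1],None,fx=5,fy=4*1.07,interpolation=cv2.INTER_CUBIC)[:600] if 0 else cv2.resize(k[:,:,::-1],(640,597),interpolation=cv2.INTER_CUBIC))
    else:
        for nm,m in(("pins>.05",f&(z>.05)),):rep(nm,m)
        k=im[160:250,290:410];cv2.imwrite("pics/crop2.png",cv2.resize(k[:,:,::-1],(780,585),interpolation=cv2.INTER_CUBIC))
```

```text
top blue all 787 mean [ 0.46   -0.1088] rect [ 461.8 -111.8] [ 58.  138.4] 30.1 pca deg 119.54494730202157 zmed 0.022699680139201494
top blue top 747 mean [ 0.4606 -0.1089] rect [ 462.  -112.2] [ 58.  137.7] 30.2 pca deg 119.69408687565159 zmed 0.022653385715984554
top orange top 118 mean [ 0.3834 -0.218 ] rect [ 383.7 -217.6] [17.4 28.7] 62.1 pca deg 150.36657086175978 zmed 0.058505420053382565
top orange all 119 mean [ 0.3834 -0.2178] rect [ 383.6 -217.8] [17.1 28.2] 63.1 pca deg 151.35089292545308 zmed 0.05849734348219949
template 0.58 [452.0, 256.3]
top template trace plate 1106 mean [ 0.3829 -0.2166] rect [ 384.3 -217.7] [ 54.4 139.8] 61.4 pca deg 152.20158678416976 zmed 0.008731580202627553
template_grip 0.79 [451.4, 252.9]
top template_grip trace plate 1086 mean [ 0.3817 -0.2158] rect [ 383.9 -217.9] [ 53.2 140.9] 61.6 pca deg 151.41767952172046 zmed 0.008731526214984475
top plate by z 700 mean [ 0.3938 -0.227 ] rect [ 397.5 -241.6] [148.2 116.5] 15.0 pca deg 156.56553625813376 zmed 0.008649143189152015
top pins>.05 92 mean [ 0.4618 -0.112 ] rect [ 461.6 -111.4] [14.  99.1] 30
[... 639 characters left out ...]
3.9] [20.4 28.4] 54.9 pca deg 148.5459701767632 zmed 0.04681142625737794
template 0.78 [364.6, 191.9]
side template trace plate 654 mean [ 0.3785 -0.2039] rect [ 380.5 -208.2] [ 57.8 141.7] 60.2 pca deg 151.50151091980746 zmed 0.0054154201269066594
template_grip 0.71 [363.9, 191.7]
side template_grip trace plate 645 mean [ 0.3785 -0.2044] rect [ 381.1 -209.6] [ 58.8 142.5] 59.1 pca deg 149.24199353611743 zmed 0.005445963591518521
side plate by z 214 mean [ 0.3918 -0.2181] rect [ 383.7 -214.1] [ 50.3 133. ] 59.9 pca deg 155.6054409197367 zmed 0.006385330633693119
side pins>.05 82 mean [ 0.4591 -0.1067] rect [ 460.  -107.7] [ 11.9 101.3] 29.3 pca deg 119.89645106045312 zmed 0.05887051200290887
```

```bash
ls pics
```

```text
crop1.png
crop2.png
side0.png
top0.png
```

View pics/crop1.png

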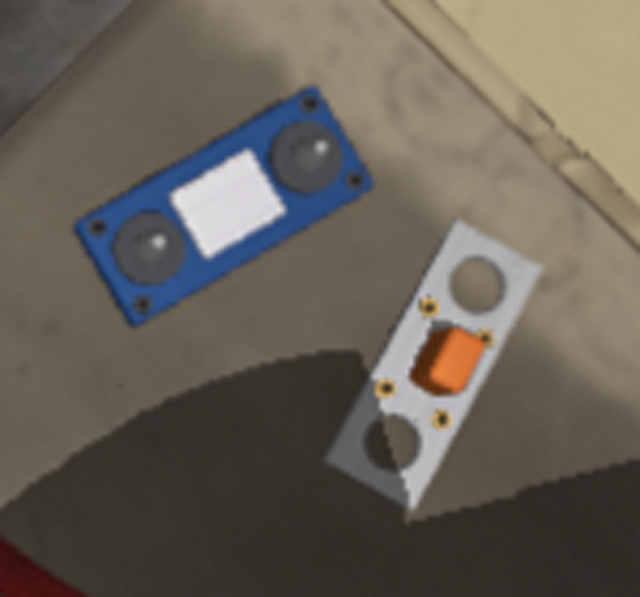

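View pics/crop2.png

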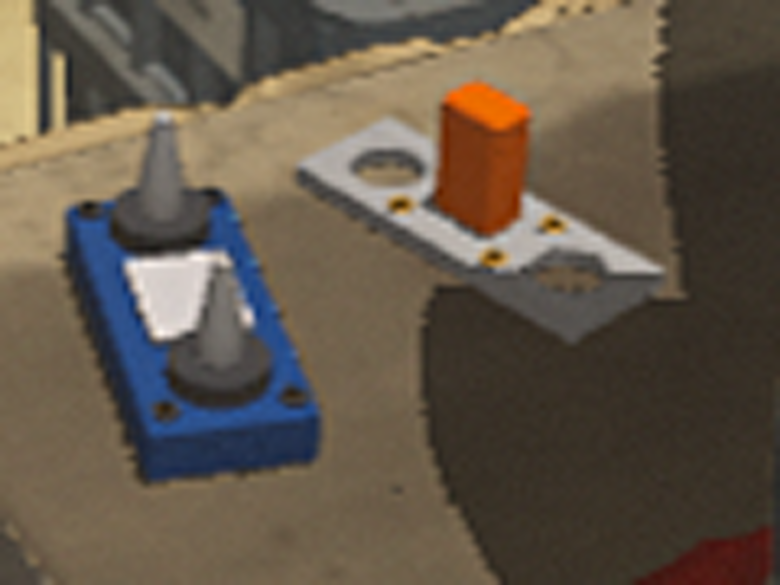

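The crops show both pins, both holes and the orange block clearly. Template centre is about (0.384,-0.218) with its axis at 151.5°. Fixture centre is about (0.462,-0.112) with its axis at 120.2°. Next I'll move above the template and test the turn direction.

Emit:
servo_tool:
  plan: "-0.0367 0.01 -0.0274 0 0.07; -0.0367 0.01 -0.0274 0 0.07; -0.0367 0.01 -0.0274 0 0.07; -0.0367 0.01 -0.0274 0 0.07; -0.0367 0.01 -0.0274 0 0.07; -0.0367 0.01 -0.0274 0 0.07; -0.0367 0.01 -0.0274 0 0.07; 0 0 0 -8 0.07; 0 0 0 -8 0.07; 0 0 0 -8 0.07"
  force: 40

```text
time_s: 1.7
tool_pos: [0.3837, -0.2168, 0.234]
ee_rot: [[-0.653, 0.0, 0.757], [-0.757, -0.0, -0.653], [0.0, -1.0, 0.0]]
ft_force: [0.2, -1.6, -0.9]
gripper_width: 0.0698
```

Run:
```python
from h import *
s=read_state();print(s["time_s"],s["tool_pos"],s["joint_positions"],s["gripper_width"]);R=s["ee_rot"];print(np.degrees(np.arctan2(R[1][2],R[0][2])))
```

```text
1.7 [ 0.38374933 -0.21678444  0.23396592] [-7.05050612e-01  1.07650869e-01 -3.53561753e-01  1.10933713e+00
 -4.88594321e-06  1.57757020e+00] 0.06977082873931827
-40.7845389087417
```

Emit:
servo_tool:
  plan: "0 0 0 -8.5 0.07; 0 0 0 -8.5 0.07; 0 0 0 -8.5 0.07; 0 0 0 -8.5 0.07; 0 0 0 -8.5 0.07; 0 0 0 -8.5 0.07; 0 0 0 -8.5 0.07; 0 0 0 -8.5 0.07; 0 0 0 -8.5 0.07; 0 0 0 -8.5 0.07"

```text
time_s: 2.7
tool_pos: [0.3834, -0.2174, 0.234]
ee_rot: [[0.697, 0.0, 0.718], [-0.718, -0.0, 0.697], [0.0, -1.0, -0.0]]
ft_force: [-0.5, -0.7, -0.0]
gripper_width: 0.0703
```

Emit:
servo_tool:
  plan: "0 0 0 -8.5 0.07; 0 0 0 -8.5 0.07; 0 0.01 0 0 0.07; 0 0.01 0 0 0.07; 0 0.01 0 0 0.07; 0 0.01 0 0 0.07; 0 0.01 0 0 0.07; 0 0 0 0 0.07; 0 0 0 0 0.07; 0 0 0 0 0.07"

```text
time_s: 3.7
tool_pos: [0.3836, -0.2176, 0.1842]
ee_rot: [[0.873, 0.0, 0.488], [-0.488, -0.0, 0.873], [0.001, -1.0, -0.0]]
ft_force: [0.6, -0.3, -0.4]
gripper_width: 0.0697
```

Run:
```python
from h import *
np.set_printoptions(precision=4,suppress=True)
s=read_state();p=np.array(s["tool_pos"]);R=np.array(s["ee_rot"]);print(s["time_s"],p,np.array(s["joint_positions"]))
print(R, "yaw",np.degrees(np.arctan2(R[1][2],R[0][2])))
print(R.T@(np.array([.3837,-.2177,.09])-p))
for n in("top","side"): shot(n,f"pics/{n}1.png")
```

```text
3.7 [ 0.3836 -0.2176  0.1842] [-0.7066  0.1472 -0.4445  0.9785  0.     -0.1967]
[[ 0.8728  0.0005  0.4881]
 [-0.4881 -0.0004  0.8728]
 [ 0.0006 -1.     -0.0001]] yaw 60.78511772898438
[ 0.0001  0.0942 -0.0001]
```

View pics/side1.png

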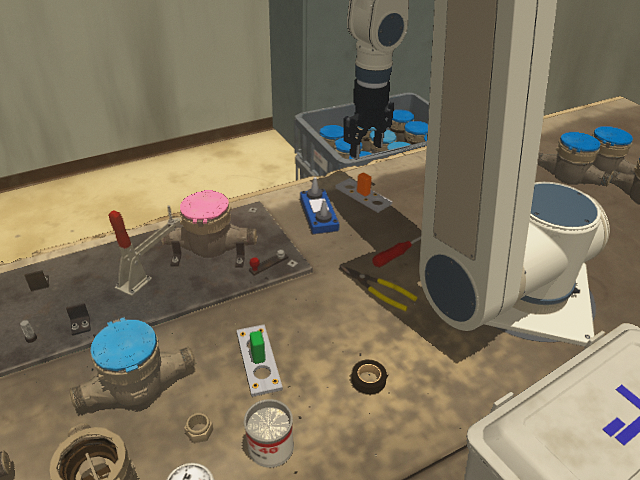

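View pics/top1.png

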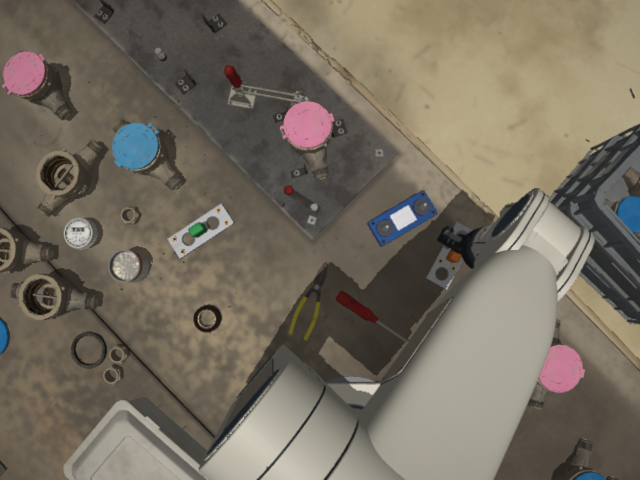

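The gripper, at about (370,130) in the side view, hangs over the orange block at (364,183), with the jaws across its thickness. I'll descend and grasp.

Emit:
servo_tool:
  plan: "0 0.02 0 -0.7 0.06; 0 0.02 0 0 0.06; 0 0.02 0 0 0.06; 0 0.015 0 0 0.06; 0 0.01 0 0 0.06; 0 0.009 0 0 0.06; 0 0 0 0 0.05; 0 0 0 0 0.04; 0 0 0 0 0.03; 0 0 0 0 0.03"

```text
time_s: 4.8
tool_pos: [0.3837, -0.2176, 0.0904]
ee_rot: [[0.879, 0.001, 0.477], [-0.477, -0.001, 0.879], [0.001, -1.0, -0.0]]
ft_force: [0.1, -0.9, 0.8]
gripper_width: 0.03
```

Emit:
servo_tool:
  plan: "0 0 0 0 0.025; 0 0 0 0 0.02; 0 0 0 0 0.015; 0 0 0 0 0.01; 0 0 0 0 0.005; 0 0 0 0 0.005; 0 0 0 0 0.005; 0 0 0 0 0.005; 0 0 0 0 0.005; 0 0 0 0 0.005"
  force: 60

```text
time_s: 5.8
tool_pos: [0.3835, -0.2177, 0.0903]
ee_rot: [[0.879, 0.0, 0.477], [-0.477, -0.001, 0.879], [0.001, -1.0, -0.001]]
ft_force: [-1.2, -0.4, 5.2]
gripper_width: 0.0193
```

Gripped at 19.3 mm. Lifting.

Emit:
servo_tool:
  plan: "0 -0.005 0 0 0.005; 0 -0.01 0 0 0.005; 0 -0.015 0 0 0.005; 0 -0.02 0 0 0.005; 0 -0.02 0 0 0.005; 0 -0.02 0 0 0.005; 0 -0.02 0 0 0.005; 0 -0.02 0 0 0.005; 0 0 0 0 0.005; 0 0 0 0 0.005"

```text
time_s: 6.8
tool_pos: [0.3833, -0.2172, 0.2198]
ee_rot: [[0.879, 0.0, 0.477], [-0.477, -0.0, 0.879], [0.0, -1.0, 0.0]]
ft_force: [-0.3, -0.6, -4.8]
gripper_width: 0.0196
```

Run:
```python
from h import *
np.set_printoptions(precision=4,suppress=True)
s=read_state();p=np.array(s["tool_pos"]);R=np.array(s["ee_rot"]);print(s["time_s"],p,s["gripper_width"],np.array(s["ft_force"]),np.array(s["moment"]))
print("yaw",np.degrees(np.arctan2(R[1][2],R[0][2])))
a=np.radians(-31.3)
print("shift in tool",R.T@(np.array([.4617,-.112,.22])-p))
for n in("top","side"):
    c=shot(n,f"pics/{n}2.png")
    for d in tip_of("template_grip",n)[:2]: print(n,d["p"],d["pixel"],at_z(c,d["pixel"],p[2]-.057))
    for d in tip_of("template",n)[:2]: print(n,d["p"],d["pixel"],at_z(c,d["pixel"],p[2]-.09))
```

```text
6.8 [ 0.3833 -0.2172  0.2198] 0.019614355343088072 [-0.3109 -0.6115 -4.8265] [ 0.0333 -0.0219  0.006 ]
yaw 61.498250031274296
shift in tool [ 0.0187 -0.0002  0.1299]
top 0.66 [466.7, 251.2] [ 0.3847 -0.2128  0.1628]
top 0.84 [466.8, 251.1] [ 0.3863 -0.2213  0.1298]
top 0.4 [401.5, 216.7] [ 0.4528 -0.0962  0.1298]
side 0.78 [367.2, 134.2] [ 0.3837 -0.2148  0.1628]
side 0.59 [365.7, 148.6] [ 0.3834 -0.209   0.1298]
```

View pics/side2.png

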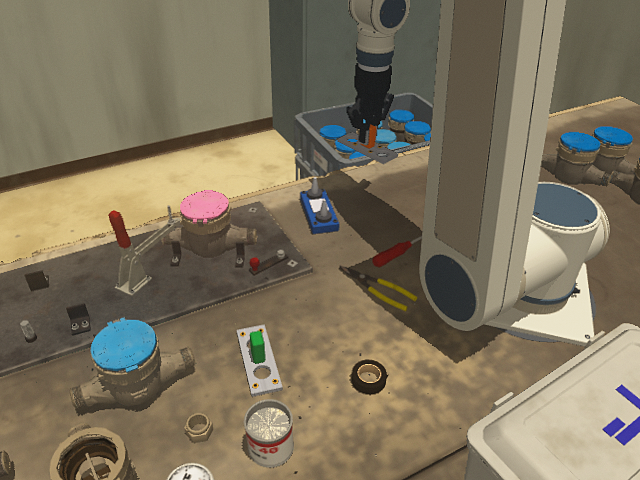

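View pics/top2.png

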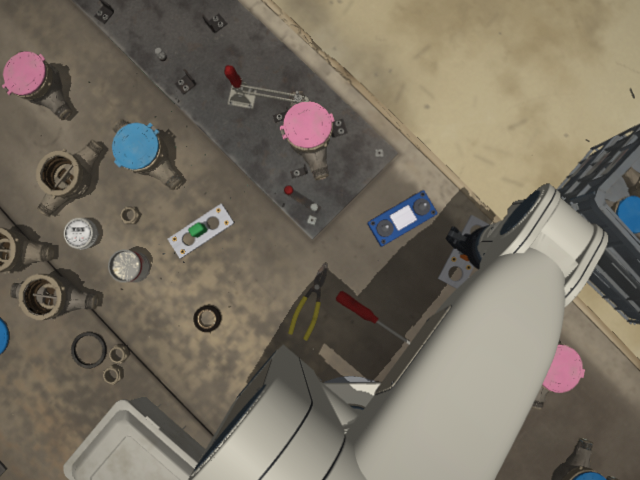

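The template is held level and clear of the bench, at about (370,150) in the side view. I'll carry it over the fixture and turn it.

Emit:
servo_tool:
  plan: "0.0015 0 0.01 0 0.005; 0.003 0 0.02 0 0.005; 0.0037 0 0.026 0 0.005; 0.0037 0 0.026 0 0.005; 0.0033 0 0.024 0 0.005; 0.0025 0 0.016 0 0.005; 0.001 0 0.008 0 0.005; 0 0 0 3 0.005; 0 0 0 6 0.005; 0 0 0 6 0.005"

```text
time_s: 8.1
tool_pos: [0.4618, -0.1119, 0.2197]
ee_rot: [[0.723, -0.001, 0.691], [-0.691, 0.0, 0.723], [-0.0, -1.0, -0.0]]
ft_force: [0.2, 0.1, -4.4]
gripper_width: 0.0193
```

Emit:
servo_tool:
  plan: "0 0 0 6 0.005; 0 0 0 6 0.005; 0 0 0 4.3 0.005; 0 0.01 0 0 0.005; 0 0.01 0 0 0.005; 0 0 0 0 0.005; 0 0 0 0 0.005; 0 0 0 0 0.005; 0 0 0 0 0.005; 0 0 0 0 0.005"

```text
time_s: 9.1
tool_pos: [0.462, -0.1122, 0.2001]
ee_rot: [[0.503, 0.0, 0.864], [-0.864, -0.0, 0.503], [0.0, -1.0, 0.0]]
ft_force: [0.4, -0.0, -5.8]
gripper_width: 0.0191
```

Run:
```python
from h import *
np.set_printoptions(precision=4,suppress=True)
s=read_state();p=np.array(s["tool_pos"]);R=np.array(s["ee_rot"]);print(s["time_s"],p,s["gripper_width"],np.array(s["ft_force"]),np.array(s["moment"]))
print("yaw",np.degrees(np.arctan2(R[1][2],R[0][2])))
print("rem",R.T@(np.array([.4617,-.112,.122])-p))
for n in("top","side"):
    c=shot(n,f"pics/{n}3.png")
    for l,z in(("template_grip",p[2]-.057),("template",p[2]-.09),("pin_seat",.032)):
        for d in tip_of(l,n)[:2]: print(n,l,d["p"],d["pixel"],at_z(c,d["pixel"],z))
    u,v=proj(c,[.4617,-.112,.08]).astype(int); k=c["img"][max(v-50,0):v+40,u-60:u+60]; cv2.imwrite(f"pics/{n}3c.png",cv2.resize(k[:,:,::-1],(780,585),interpolation=cv2.INTER_CUBIC)); print(u,v)
    # plate cloud
    P=cloud(c);x,y,z=P[...,0],P[...,1],P[...,2];hsv=cv2.cvtColor(c["img"],cv2.COLOR_RGB2HSV)
    m=(np.hypot(x-.4617,y+.112)<.085)&(abs(z-(p[2]-.082))<.008)&(hsv[...,1]<60)
    r=cv2.minAreaRect(P[m][:,:2].astype(np.float32)*1000);print("plate",m.sum(),r)
```

```text
9.1 [ 0.462  -0.1122  0.2001] 0.019061400150093145 [ 0.4163 -0.0166 -5.7528] [ 0.0036 -0.0125  0.0306]
yaw 30.206772096273102
rem [-0.0003  0.0781 -0.0002]
top template_grip 0.74 [410.3, 211.5] [ 0.4612 -0.1113  0.1431]
top template 0.97 [408.2, 212.4] [ 0.4632 -0.1122  0.1101]
top template 0.67 [199.4, 230.7] [0.4286 0.2953 0.1101]
top pin_seat 0.69 [399.8, 215.6] [ 0.4651 -0.1062  0.032 ]
405 214
plate 367 ((445.017578125, -79.77403259277344), (47.98027420043945, 62.66082763671875), 30.019189834594727)
side template_grip 0.79 [320.0, 161.4] [ 0.4577 -0.101   0.1431]
side template 0.77 [321.4, 174.3] [ 0.4547 -0.1041  0.1101]
side pin_seat 0.77 [317.4, 201.8] [ 0.4642 -0.1109  0.032 ]
319 183
plate 471 ((460.558349609375, -109.77310180664062), (51.23759841918945, 143.4522247314453), 30.053966522216797)
```

View pics/side3c.png

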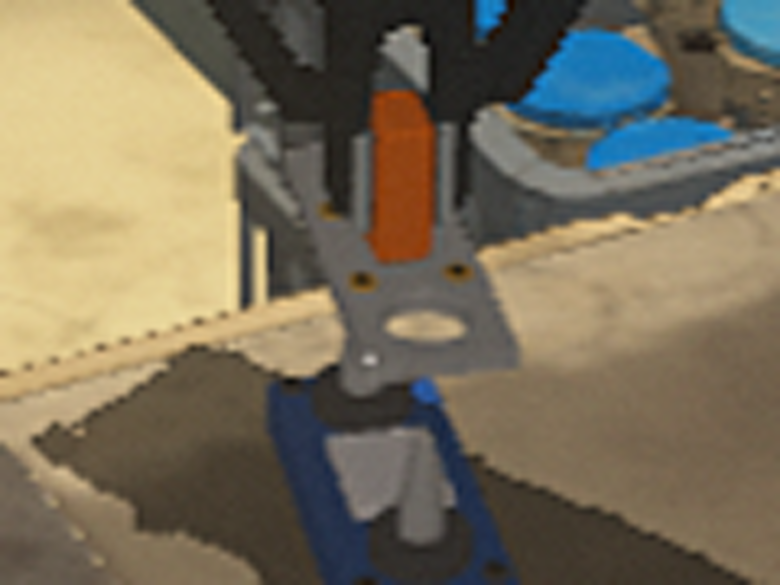

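View pics/top3c.png

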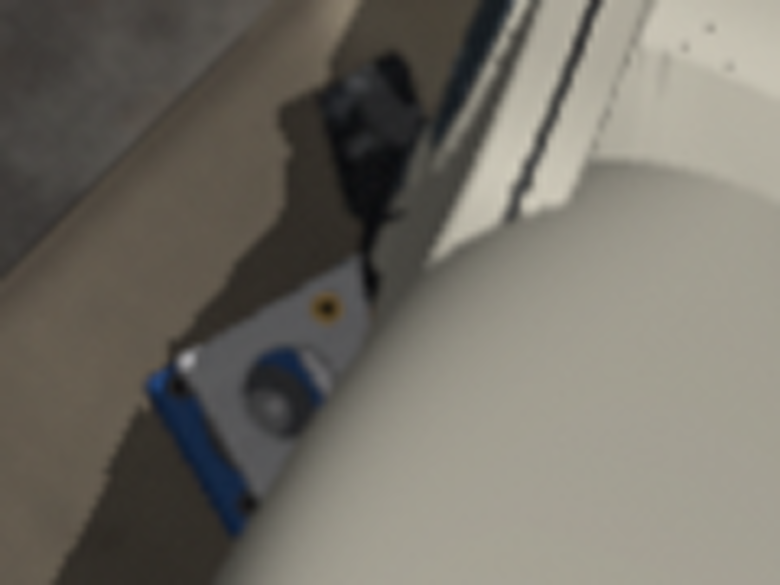

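The top view shows the hole around the pin tip, and the two cameras' estimates agree within about 2 mm. I'll lower slowly past the pin tips and check.

Emit:
servo_tool:
  plan: "0 0.006 0 0 0.005; 0 0.006 0 0 0.005; 0 0.006 0 0 0.005; 0 0.006 0 0 0.005; 0 0.006 0 0 0.005; 0 0.006 0 0 0.005; 0 0.006 0 0 0.005; 0 0.006 0 0 0.005; 0 0.003 0 0 0.005; 0 0 0 0 0.005"

```text
time_s: 10.5
tool_pos: [0.4618, -0.112, 0.1484]
ee_rot: [[0.503, -0.001, 0.864], [-0.864, 0.0, 0.503], [-0.001, -1.0, -0.0]]
ft_force: [0.4, -0.6, -4.7]
gripper_width: 0.0193
```

Run:
```python
from h import *
np.set_printoptions(precision=4,suppress=True)
s=read_state();p=np.array(s["tool_pos"]);print(s["time_s"],p,s["gripper_width"],np.array(s["ft_force"]),np.array(s["moment"]))
for n in("side","top"):
    c=shot(n)
    u,v=proj(c,[.4617,-.112,.06]).astype(int); k=c["img"][max(v-50,0):v+40,u-60:u+60]; cv2.imwrite(f"pics/{n}4c.png",cv2.resize(k[:,:,::-1],(780,585),interpolation=cv2.INTER_CUBIC))
```

```text
10.5 [ 0.4618 -0.112   0.1484] 0.019319633412392047 [ 0.4283 -0.6249 -4.6707] [-0.0275 -0.0411 -0.045 ]
```

View pics/side4c.png

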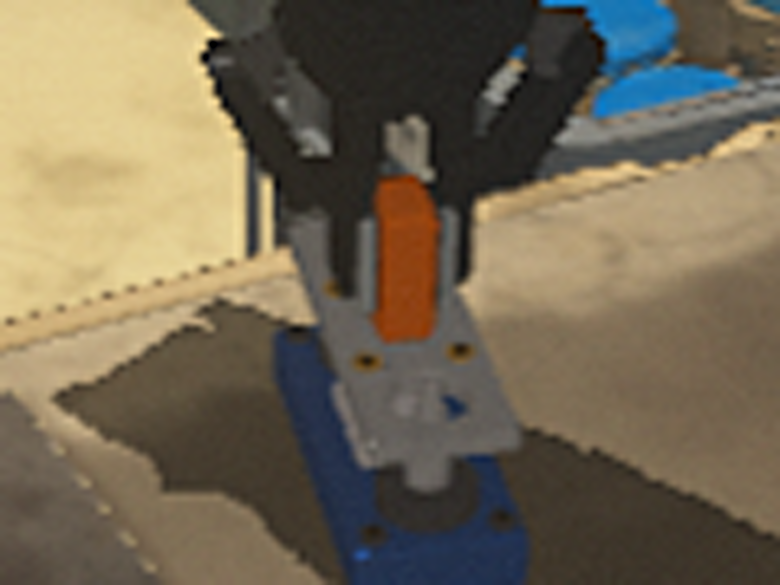

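View pics/top4c.png

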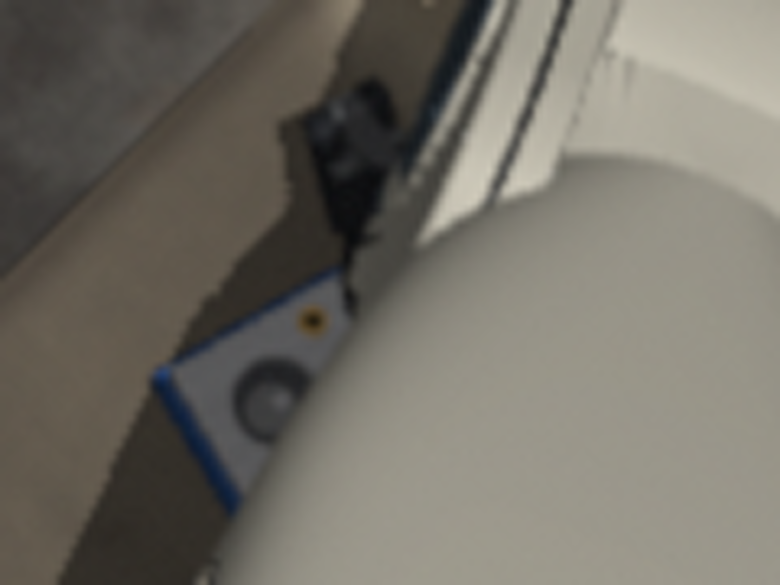

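The pin is through the near hole. The side view hints at an offset, so I'll check the edges more closely before going lower.

Run:
```python
from h import *
np.set_printoptions(precision=4,suppress=True)
s=read_state();p=np.array(s["tool_pos"]);R=np.array(s["ee_rot"])
for n in("side","top"):
    c=shot(n); F=np.array([.4617,-.112,0]); a=np.radians(120.2); d=np.array([np.cos(a),np.sin(a),0])
    q=F+.045*d; u,v=proj(c,q+[0,0,.06]).astype(int); x0,y0=u-24,v-20
    k=np.ascontiguousarray(cv2.resize(c["img"][y0:y0+36,x0:x0+48,::-1],None,fx=16,fy=16,interpolation=cv2.INTER_CUBIC))
    k=cv2.convertScaleAbs(k,alpha=1.7,beta=-40)
    def dr(P,col):
        pt=np.array([(proj(c,w)-[x0,y0]+.5)*16 for w in P]).astype(int); cv2.polylines(k,[pt],True,col,1)
    t=np.linspace(0,2*np.pi,40); circ=lambda ctr,r,z:[ [ctr[0]+r*np.cos(i),ctr[1]+r*np.sin(i),z] for i in t]
    dr(circ(q,.003,.072),(0,255,255)); dr(circ(q,.018,.032),(0,255,0))
    h=p-[0,0,p[2]]+.045*R[:,0]*-1; 
    for z in(p[2]-.082,): dr(circ(h,.014,z),(0,0,255))
    cv2.imwrite(f"pics/{n}5.png",k)
```

```text
(no output)
```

View pics/side5.png

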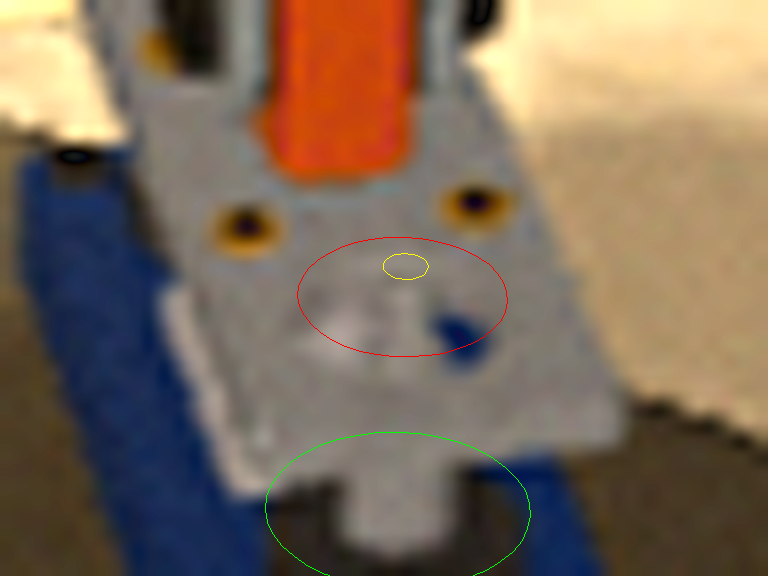

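View pics/top5.png

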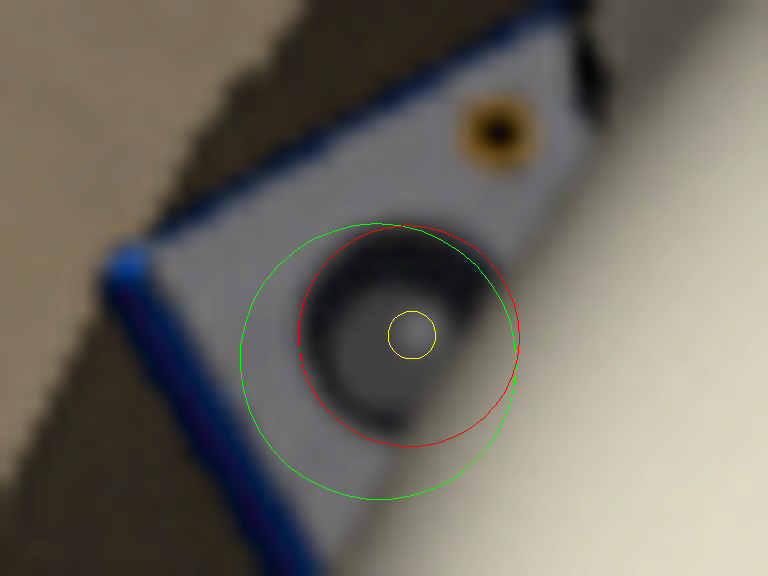

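Pin and hole circles coincide in the top view, and laterally in the side view, so alignment is good. I'll lower gently onto the collars.

Emit:
servo_tool:
  plan: "0 0.004 0 0 0.005; 0 0.004 0 0 0.005; 0 0.004 0 0 0.005; 0 0.003 0 0 0.005; 0 0.003 0 0 0.005; 0 0.003 0 0 0.005; 0 0.002 0 0 0.005; 0 0.001 0 0 0.005; 0 0 0 0 0.005; 0 0 0 0 0.005"

```text
time_s: 11.7
tool_pos: [0.462, -0.1121, 0.125]
ee_rot: [[0.503, 0.0, 0.864], [-0.864, -0.0, 0.503], [0.0, -1.0, 0.0]]
ft_force: [1.3, -0.6, -5.6]
gripper_width: 0.0194
```

Emit:
servo_tool:
  plan: "0 0.0005 0 0 0.005; 0 0.0005 0 0 0.005; 0 0.0005 0 0 0.005; 0 0.0005 0 0 0.005; 0 0 0 0 0.005; 0 0 0 0 0.005; 0 0 0 0 0.005; 0 0 0 0 0.005; 0 0 0 0 0.005; 0 0 0 0 0.005"

```text
time_s: 12.7
tool_pos: [0.4619, -0.1121, 0.1229]
ee_rot: [[0.503, -0.0, 0.864], [-0.864, -0.0, 0.503], [0.0, -1.0, -0.0]]
ft_force: [0.1, 0.1, -4.8]
gripper_width: 0.0196
```

Nothing has touched yet, so I'll keep going in half-millimetre rows.

Emit:
servo_tool:
  plan: "0 0.0005 0 0 0.005; 0 0 0 0 0.005; 0 0.0005 0 0 0.005; 0 0 0 0 0.005; 0 0.0003 0 0 0.005; 0 0 0 0 0.005; 0 0.0002 0 0 0.005; 0 0 0 0 0.005; 0 0 0 0 0.005; 0 0 0 0 0.005"

```text
time_s: 13.7
tool_pos: [0.4619, -0.1121, 0.1223]
ee_rot: [[0.503, 0.001, 0.864], [-0.864, -0.0, 0.503], [0.001, -1.0, 0.001]]
ft_force: [-3.9, 2.5, 11.8]
gripper_width: 0.0193
```

The force changed from -5 to +12 N, so it is resting on the collars at the expected height (TCP 0.122). I'll open and retreat.

Emit:
servo_tool:
  plan: "0 0 0 0 0.02; 0 0 0 0 0.024; 0 0 0 0 0.028; 0 0 0 0 0.035; 0 0 0 0 0.045; 0 0 0 0 0.05; 0 0 0 0 0.05; 0 0 0 0 0.05; 0 0 0 0 0.05; 0 0 0 0 0.05"

```text
time_s: 14.7
tool_pos: [0.4619, -0.1121, 0.1214]
ee_rot: [[0.503, 0.0, 0.864], [-0.864, -0.0, 0.503], [0.0, -1.0, 0.0]]
ft_force: [-0.1, -0.0, 0.2]
gripper_width: 0.0503
```

Emit:
servo_tool:
  plan: "0 -0.005 0 0 0.05; 0 -0.01 0 0 0.05; 0 -0.02 0 0 0.05; 0 -0.02 0 0 0.05; 0 -0.03 0 0 0.05; 0 -0.03 0 0 0.05; 0 -0.03 0 0 0.05; 0 -0.03 0 0 0.05; 0 0 0 0 0.05; 0 0 0 0 0.05"

```text
time_s: 15.7
tool_pos: [0.4619, -0.1121, 0.2972]
ee_rot: [[0.503, 0.002, 0.864], [-0.864, -0.001, 0.503], [0.001, -1.0, 0.001]]
ft_force: [0.9, 0.8, -0.8]
gripper_width: 0.05
```

Run:
```python
from h import *
np.set_printoptions(precision=4,suppress=True)
s=read_state();print(s["time_s"],s["tool_pos"],s["gripper_width"],s["ft_force"])
for n in("side","top"):
    c=shot(n)
    P=cloud(c);x,y,z=P[...,0],P[...,1],P[...,2];hsv=cv2.cvtColor(c["img"],cv2.COLOR_RGB2HSV)
    for l,h in(("template_grip",.065),("spare_grip",.033)):
        for d in tip_of(l,n)[:1]: print(n,l,d["p"],at_z(c,d["pixel"],h))
    o=(np.hypot(x-.4617,y+.112)<.05)&(hsv[...,0]<20)&(hsv[...,1]>160)&(z>.045)
    if o.sum()>5: print("orange",o.sum(),P[o].mean(0),P[o][:,2].max())
    m=(np.hypot(x-.4617,y+.112)<.085)&(abs(z-.04)<.008)&(hsv[...,1]<70)
    A=P[m]; r=cv2.minAreaRect(A[:,:2].astype(np.float32)*1000); g=np.linalg.lstsq(np.c_[A[:,:2],np.ones(len(A))],A[:,2],rcond=None)[0]
    print("plate",m.sum(),r,"zmed",np.median(A[:,2]),"slope",g[:2])
    u,v=proj(c,[.4617,-.112,.06]).astype(int); k=c["img"][max(v-50,0):v+40,u-60:u+60]; cv2.imwrite(f"pics/{n}6c.png",cv2.resize(k[:,:,::-1],(780,585),interpolation=cv2.INTER_CUBIC))
```

```text
15.7 [ 0.4619 -0.1121  0.2972] 0.05004663983183433 [ 0.8734  0.8454 -0.7676]
side template_grip 0.96 [ 0.463  -0.1175  0.065 ]
side spare_grip 0.89 [0.4332 0.3245 0.033 ]
orange 224 [ 0.4594 -0.102   0.0717] 0.09014655420436925
plate 540 ((460.5431213378906, -109.17019653320312), (51.08221435546875, 144.10043334960938), 29.507455825805664) zmed 0.03773326576774237 slope [-0.0054 -0.0061]
top template_grip 0.83 [ 0.4608 -0.1131  0.065 ]
top spare_grip 0.57 [0.4368 0.3078 0.033 ]
orange 99 [ 0.4601 -0.1057  0.0844] 0.09642173270651626
plate 624 ((451.9272155761719, -94.02381896972656), (49.81882858276367, 94.74939727783203), 29.88396644592285) zmed 0.040456303273201266 slope [ 0.0082 -0.013 ]
```

View pics/side6c.png

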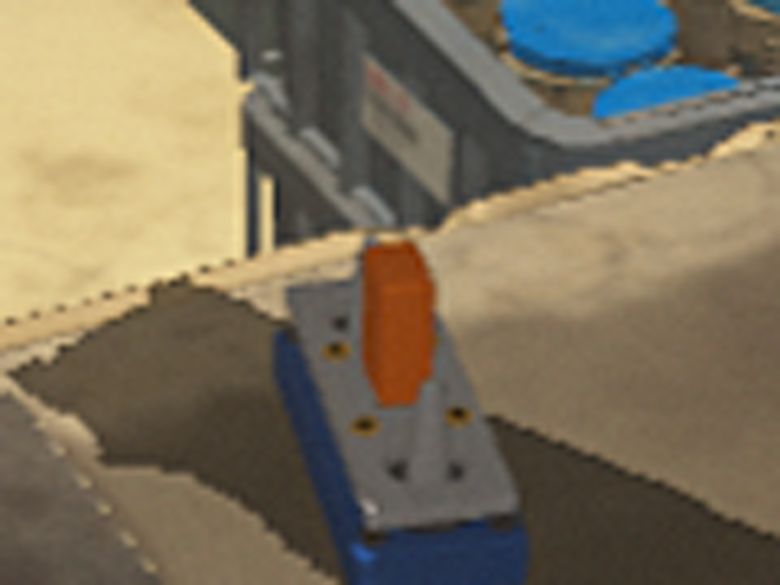

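View pics/top6c.png

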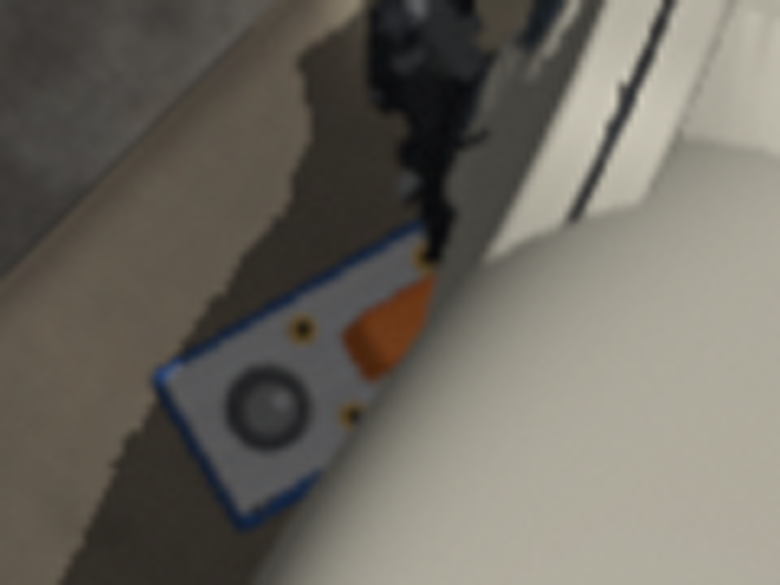

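Both views show the plate flat on the fixture, with the near pin centred in its hole and the gripper clear. I'll hand in.

```bash
python3 -c "
from plant import *
print(sign_off())"
```

```text
the job is handed in; nothing more can be done
None
```

The orange-gripped template is hanging on both pins of the blue fixture, released, and the job was handed in at about 16 s (limit 38 s). I gripped its grip block and lifted it. I then turned it 31° to match the pins and lowered it until the wrist force showed it resting on the collars. Then I opened the gripper and backed off upward.

**Last checks:**
- **Position:** the gripper let go within 1 mm of my measured middle of the fixture. The camera estimates afterwards were within about 2 mm of it from the top and 6 mm from the side; the limit is 12 mm.
- **Alignment:** the long axis is within about 1° of the line of the pins.
- **Height and level:** the plate top measured 38 to 40 mm above the bench, where 40 mm is right. Its slope was under about 1°.
- **Clearance:** the gripper is open, about 18 cm above where it let go and touching nothing.
- **Green template:** I never went near it. Its estimated position changed by about 2 mm from the side view and 9 mm from the top view, which I take as camera noise; the limit is 40 mm.

**Not fully confirmed:** the arm hid the far pin from the top camera, and the grip block mostly hid it from the side camera. That it is seated rests on the plate lying level at the right height.

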